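# Back off the terrine press and draw out the mould

## Robot

A 6-joint arm with a two-finger parallel gripper is mounted at the origin on the work surface. World frame = base frame: x ahead of the robot, y to its left, z up, the work surface at z = 0. Lengths are in m, angles in rad, forces in N, time in s.
With the tool pointing down it reaches from about 0.225 to 0.875 m from the base axis. Payload 3.4 kg.
Tool frame: the origin (TCP) lies at the very end of the fingers, on their centre line; the grasp point (between the pads) lies behind it (manip.tcp_to_grasp is the z of the grasp point in the tool frame, in m); z points along the fingers, y is the direction in which the jaws open and shut (so a half turn about z gives the same grasp; the last joint's range is limited). The gripper opens to 85 mm and grips with 20 to 120 N. Pads are 22 mm wide; open, the fingers measure 114 mm over their backs; the gripper's body (76 mm by 85 mm) begins 54 mm behind the grasp point. The pads swing forward as they close: fully open they stand 13 mm farther back than shut.
Start: joints at [1.055, 0.276, 1.505, -0, 1.361, -0.121], TCP at [0.221, 0.531, 0.231] pointing down, gripper open.
Joint ranges: [-2.89, 2.89], [-0.75, 2.08], [0.22, 2.7], [-1.18, 4.32], [0.11, 2.71], [-2.7, 2.7]. Speed limits (rad/s): [2.57, 2.57, 3.14, 3.14, 3.14, 3.14].

## Interface

Orientations are given as a unit quaternion [w, x, y, z].
In Python, from rig import manip, eyes gives the robot as it stands.
- The arm moves only by the tool servo_tool, never from a script. Its argument "increments" is a list of rows, each an object with "slide": the shift along the tool's x, y, z in m, a list of three; "spin": the turn about the tool's z in degrees. A call has 1 to 8 rows; each row shifts and turns the commanded pose from where the row before left it, along the tool's axes as they then stand; what a row does not reach is not made up. A row lasts 1/10 s, in which the tool goes at most 50 mm and 8.59 degrees, less where a joint would pass 70% of its speed; a pose out of reach is approached as far as the arm can. A call is refused whole if a number of a shift passes 0.05 or a number of a turn 8.59, either way. A call with a gripper value outside its range is refused whole. "hand" is the opening, from 0 (shut) to 1 (fully open), set as the call begins (left out, the last holds). The fingers move at their own pace and stop on an object; "newtons" is the grip in N (left out, the last holds). Time passes only in rows, so rows that do not move let the fingers close. It gives the time, the measured TCP pose, the force and the opening at its end, in the units of the state.
- manip.get_state(): the state, without advancing time (a new reading comes with each control period).
- eyes.get_image(name): name is "side" or "top" or "wrist"; returns the picture (420x560x3 uint8, blue, green, red); there is no depth.
- eyes.calibration(name): a dict with "fx", "fy", "cx", "cy" (pixels), "rvec" (rotation vector, rad) and "tvec" (3), from world to camera coordinates, as OpenCV has them; the wrist camera has in their place "hand_eye" (4x4, takes a point from camera to tool coordinates, whose origin is the TCP and whose axes are the flange's). Camera axes: x right, y down, z forward; pixel columns grow to the right and rows downward; lengths in m; the calibration is good to about 2 mm. A picture is of the moment at which its call begins: read the wrist's pose just before it. calibration takes no time and is no camera call.
- manip.sign_off(): hands the job in, once; it reports no verdict.
The state is a dict: "clock": time; "qpos": joint angles; "qd": joint speeds; "effort": joint torques, N m; "position": TCP position; "ee_rot": TCP orientation; "contact_force": force on the tool from outside, world axes, zero at the start; "moment": the same for the moment, N m; "width": finger opening in m.
Only numpy, scipy, OpenCV 4.12 (cv2) and the standard library are available. Lean on these libraries where they do the work, as an engineer would, in place of code of your own. Each camera call takes 0.05 s, during which the arm holds its last target.

## Task

The terrine in the bench press has been pressed long enough. Holding its handle lightly and climbing with it, wind the handwheel up until the screw just meets its top stop, then ease it back a quarter turn so that it cannot bind; now draw the narrow dark mould, kept level, out of the press until all of it lies on the green board, and let go. Leave the other things on the bench and board where they are.

Things in the scene. Friction and masses are not known exactly. Their poses are not given: they have to be found in the camera images.
- press: Stainless bench press, fixed. Origin: under its base's middle, on the screw axis. The mould lies along its y axis and is drawn out to -y, where the board is. Base 210 (x) x 140 (y) mm, top at 16 mm; two guide strips along y, 10 mm high, 64 mm apart. 20 mm columns at x = -80, +80; cross-head 196 x 44 mm, 164 to 190 mm up; its nut: point screw_nut.
- wheel_hub (a point): Centre of the black three-spoke handwheel, on the screw axis, in the middle plane of its 13 mm thick rim (circle radius 52 mm), level above the cross-head. It stays where it is left. It turns with a steady 6 to 8 N along the circle at the handle; a rise of 3 N or more above that is the stop. Ease it back a quarter turn from there (within a tenth of a turn). Not given while held.
- handle_grip (a point): Middle of the red crank handle: upright, 18 mm thick, 42 mm high, on the wheel's rim 52 mm from the axis, spinning on its own pin, so the hand need not turn with the wheel. This point is 21 mm above the handle's foot, 33 mm above the rim's middle plane. Hold it lightly (10 to 12 N a finger): all finger forces on wheel and handle, added up, must stay under 50 N. Not given while held.
- plate_face (a point): Middle of the underside of the pressing plate (42 x 180 x 10 mm) below the spindle. A spring pushes it (14 to 22 N) on to the mould's sunk lid, 8 mm below the mould's rim; it stays there for up to the first 6 mm of the wheel's climb, then rises with it. At the screw's stop it hangs some 8 mm above the rim (rim: 76 mm above the press's origin), a quarter turn lower 4 to 5 mm.
- mould_centre (a point): Centre of the narrow dark terrine mould with sunk bright lid, 56 (x) x 300 (y) x 60 (z) mm, 0.65 to 0.95 kg, 30 mm above its underside. It stands on the press base, 4 mm play to each guide strip, and sticks out 135 to 165 mm from the screw axis at both ends; over the board it can be pinched across its 56 mm width. It slides with 2 to 6 N.
- board_top (a point): Middle of the top of the green chopping board, fixed beside the press: 300 (x) x 420 (y) x 15 mm thick, long side along the press's y axis, its top 1 mm lower than the press base, 4 to 12 mm away from it. This point is 15 mm above the bench.
- paring_knife: Small knife with a black handle, 185 mm long, lying on the board's far (+x) margin; origin where the blade meets the handle, blade along its x. Bystander: leave it where it is.
- beet_a: Peeled cooked beetroot, dark red, 60 mm across, 47 mm high, on the board's far margin by the press; origin under its middle. Bystander: leave it where it is.
- beet_b: Peeled cooked beetroot, dark red, 54 mm across, 43 mm high, on the board's near (-x) margin; origin under its middle. Bystander: leave it where it is.
- beet_stack: Little tower of three beetroot slices with white filling, 52 mm across, 42 mm high, at the far corner of the board; origin under its middle. Bystander: leave it where it is.
- spare_mould: Empty bright mould of the same size (56 x 300 x 60 mm), on the bench to the left of the press; origin under its middle, length along its y. Bystander: leave it where it is.
- prep_bowl: Steel bowl, 130 mm across, 50 mm high, on the bench to the right; origin under its middle. Bystander: leave it where it is.
- chef_knife: Long kitchen knife with a black handle, 325 mm, lying on the bench to the right; origin where the blade meets the handle, blade along its x. Bystander: leave it where it is.
- oil_bottle: Amber bottle, 60 mm across, 190 mm high, on the bench behind the press; origin under its middle. Bystander: leave it where it is.
- screw_nut (a point): Top of the brass nut (44 mm wide) in the cross-head, on the upright screw axis, 204 mm above the press's origin. Worn coarse right-hand thread: anticlockwise from above, wheel, handle and spindle climb together, 1 to 1.5 cm a turn: follow by feel. After 17 to 22 mm of climb, depending on the start, a dark collar on the spindle meets the nut from below: a dead stop.

How it is judged:
On the way, in this order (a step that is already met when the one before it is completed fails the run):
1. the screw is wound up to its top stop (within 0.5 mm of climb), the mould still in the press (z of wheel_hub in the frame of press above 0.2445 m and horizontal distance between mould_centre and press below 0.05 m), for 0.1 s.
2. the screw is eased back a quarter turn (0.15 to 0.35 turn), the mould still in the press (z of wheel_hub in the frame of press between 0.2401 and 0.2429 m and horizontal distance between mould_centre and press below 0.05 m), for 0.2 s.
At the end, for the whole second after the job is handed in: The screw stands a quarter turn (0.15 to 0.35) below its top stop, the plate clear of the mould; the whole mould lies flat and at rest on the green board, within 11 cm of the board's middle line and turned less than 20 degrees from it; nothing else moved over 15 mm (z of wheel_hub in the frame of press between 0.2401 and 0.2429 m and x of mould_centre in the frame of board_top between -0.11 and 0.11 m and y of mould_centre in the frame of board_top between -0.065 and 0.065 m and angle between the y axis of mould_centre and the y axis of board_top, either way round below 0.35 rad and angle between mould_centre's own z axis and vertical below 0.03 rad and z of mould_centre in the frame of board_top below 0.034 m and linear speed of mould below 0.01 m/s); the robot touches nothing.
It fails at once if the handwheel is strained: the finger forces on wheel and handle, squeeze included, add up to more than 50 N (contact force between the fingers and wheel above 50 N).
It fails at once if the mould is dragged (more than 12 mm) while the plate still bears on it, or strikes the plate (distance of mould_centre from where it was at the start of the episode above 0.012 m and contact force between plate and mould above 3 N).
It fails at once if the mould is tipped more than about 6 degrees (angle between mould_centre's own z axis and vertical above 0.1 rad).
It fails at once if another thing on the bench or board is moved more than 15 mm (distance of any of paring_knife, beet_a, beet_b, beet_stack, spare_mould, prep_bowl, chef_knife, oil_bottle from where it was at the start of the episode above 0.015 m).
It also fails if it takes over 72 s, if anything falls off the work surface, if the arm or the gripper's body presses on something with over 40 N, if the wrist force passes 120 N, or if a joint passes its speed limit or range.

## Working session

There is one attempt and no reset: what is moved stays moved. The work goes in short steps, Python scripts to look and compute and a tool call to move; the robot and the scene stay as the last step left them, time stands still between calls to the robot, and variables do not carry over. Pictures are saved under pics/ and viewed, and the job is handed in when it is done.

Besides the shell and the picture viewer there is one more tool, called in YAML: its name, and indented under it one key for each argument. servo_tool: Moves the arm, as the interface text tells. Its arguments: {"type":"object","properties":{"increments":{"type":"array","items":{"type":"object","properties":{"slide":{"type":"array","items":{"type":"number"}},"spin":{"type":"number"}}}},"hand":{"type":"number"},"newtons":{"type":"number"}},"required":["increments"]}

```bash
ls; mkdir -p pics; python3 - <<'E'
from rig import manip, eyes
import cv2
s=manip.get_state();print(s, manip.tcp_to_grasp)
for n in("side","top","wrist"):
    cv2.imwrite(f"pics/{n}0.png",eyes.get_image(n));print(n,eyes.calibration(n))
E
```

```text
pics
{'clock': 0.0, 'qpos': array([ 1.05500322e+00,  2.76594835e-01,  1.50615254e+00,  3.81208280e-05,
        1.36073609e+00, -1.20998068e-01]), 'qd': array([-1.61507065e-04, -3.05279210e-06, -3.18730729e-04,  4.53096613e-04,
       -1.45625165e-03, -1.11169944e-03]), 'effort': array([ 1.84590877e-03, -4.16780090e+01, -2.45811671e+01,  1.77239681e-04,
        1.10990281e-02, -1.19108572e-05]), 'position': array([0.22087396, 0.53029   , 0.2304321 ]), 'ee_rot': array([-3.13653670e-04,  1.96121884e-01,  9.80579070e-01, -8.92053960e-04]), 'contact_force': array([ 0.04685964, -0.05173535, -0.1769597 ]), 'moment': array([-0.01239654, -0.01067584,  0.04090731]), 'width': 0.08509903166864927} -0.0187
side {'fx': 513.3669523805015, 'fy': 513.3669523805015, 'cx': 278.3072670223766, 'cy': 209.7680284213047, 'rvec': array([ 2.14332809, -0.70955394,  0.32617003]), 'tvec': array([-0.45504727,  0.3308425 ,  1.30339073])}
top {'fx': 542.1650547178722, 'fy': 542.1650547178722, 'cx': 280.83562511637103, 'cy': 208.58727034582972, 'rvec': array([ 2.20163346, -2.18115787,  0.05643871]), 'tvec': array([0.00446242, 0.54854134, 1.59142101])}
wrist {'fx': 327.91629251113045, 'fy': 327.91629251113045, 'cx': 283.10724762304733, 'cy': 207.67485597398618, 'hand_eye': array([[-8.05309820e-04, -9.55138765e-01, -2.96157543e-01,
         7.58150757e-02],
       [ 9.99999575e-01, -6.36274181e-04, -6.67142697e-04,
        -9.71189739e-04],
       [ 4.48776454e-04, -2.96157955e-01,  9.55138872e-01,
        -1.44108283e-01],
       [ 0.00000000e+00,  0.00000000e+00,  0.00000000e+00,
         1.00000000e+00]])}
```

View pics/top0.png

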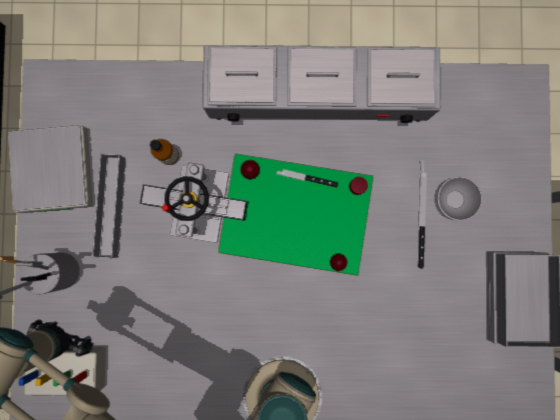

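View pics/side0.png

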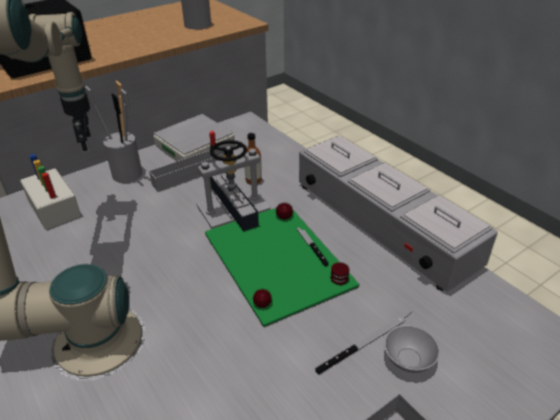

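View pics/wrist0.png

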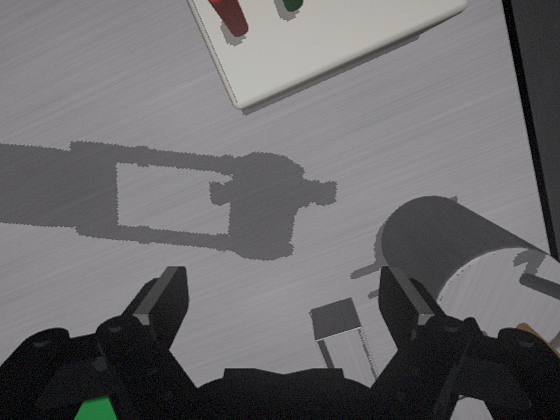

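The top view shows the press at about (188,200), the red handle at (166,208), the mould as the dark strip from (143,195) to (245,208), and the board at (296,214). The side view shows the handle at about (212,138) and the wheel at (228,151). Next I'll measure them.

```bash
cat > h.py <<'E'
import numpy as np, cv2
from rig import manip, eyes
from scipy.spatial.transform import Rotation as R
def cam(n,s=None):
    c=eyes.calibration(n); K=np.array([[c['fx'],0,c['cx']],[0,c['fy'],c['cy']],[0,0,1.]])
    if n=='wrist':
        q=s['ee_rot'];T=np.eye(4);T[:3,:3]=R.from_quat([q[1],q[2],q[3],q[0]]).as_matrix();T[:3,3]=s['position']
        T=T@c['hand_eye'];return K,T[:3,:3].T,-T[:3,:3].T@T[:3,3]
    return K,cv2.Rodrigues(c['rvec'])[0],c['tvec']
def ray(C,uv):
    K,Rm,t=C; d=Rm.T@np.linalg.solve(K,[uv[0],uv[1],1.]); return -Rm.T@t,d/np.linalg.norm(d)
def plane(C,uv,z):
    o,d=ray(C,uv); return o+d*(z-o[2])/d[2]
def tri(Cs,uvs):
    A=np.zeros((3,3));b=np.zeros(3);rs=[ray(c,u) for c,u in zip(Cs,uvs)]
    for o,d in rs:
        P=np.eye(3)-np.outer(d,d);A+=P;b+=P@o
    p=np.linalg.solve(A,b); return p,[np.linalg.norm((np.eye(3)-np.outer(d,d))@(p-o)) for o,d in rs]
def proj(C,p):
    K,Rm,t=C; q=K@(Rm@np.asarray(p)+t); return q[:2]/q[2]
E
python3 - <<'E'
from h import *
T=cv2.imread('pics/top0.png');S=cv2.imread('pics/side0.png')
ct,cs=cam('top'),cam('side')
def comps(im,m):
    n,l,st,c=cv2.connectedComponentsWithStats(m.astype('uint8'))
    return [(tuple(st[i][:5]),c[i].round(1)) for i in range(1,n) if st[i][4]>8]
for n,im in(('t',T),('s',S)):
    h=cv2.cvtColor(im,cv2.COLOR_BGR2HSV)
    red=((h[...,0]<8)|(h[...,0]>172))&(h[...,1]>170)&(h[...,2]>90)
    print(n,'red');[print('  ',*map(str,x)) for x in comps(im,red)]
    g=((h[...,0]>50)&(h[...,0]<75)&(h[...,1]>150)&(h[...,2]>60)).astype('uint8')
    cn=max(cv2.findContours(g,0,2)[0],key=cv2.contourArea)
    r=cv2.minAreaRect(cn);b=cv2.boxPoints(r);print('board',r)
    W=np.array([plane(ct if n=='t' else cs,p,.015) for p in b]);print(W.round(4), W.mean(0), [np.linalg.norm(W[i]-W[i-1]).round(4) for i in range(4)])
for n,im,(x,y) in(('t',T,(120,140)),('s',S,(140,110))):
    cv2.imwrite(f'pics/{n}z.png',cv2.resize(im[y:y+130,x:x+150],None,fx=5,fy=4.6,interpolation=cv2.INTER_CUBIC))
E
```

```text
t red
   (np.int32(377), np.int32(115), np.int32(11), np.int32(2), np.int32(16)) [382.1 115.3]
   (np.int32(352), np.int32(180), np.int32(14), np.int32(13), np.int32(120)) [357.8 186.6]
   (np.int32(162), np.int32(205), np.int32(6), np.int32(6), np.int32(29)) [164.9 207.4]
board ((295.7832946777344, 214.08648681640625), (141.0493927001953, 100.01780700683594), 9.211027145385742)
[[ 0.418   0.1934  0.015 ]
 [ 0.7119  0.1503  0.015 ]
 [ 0.648  -0.2646  0.015 ]
 [ 0.3556 -0.2175  0.015 ]] [ 0.5333681  -0.03461347  0.015     ] [np.float64(0.4156), np.float64(0.2971), np.float64(0.4197), np.float64(0.2961)]
s red
   (np.int32(211), np.int32(132), np.int32(3), np.int32(4), np.int32(10)) [211.8 133.5]
   (np.int32(42), np.int32(173), np.int32(6), np.int32(4), np.int32(19)) [ 44.2 174.7]
board ((281.4283142089844, 258.9154968261719), (125.93197631835938, 101.17183685302734), 57.80426788330078)
[[ 0.4172  0.186   0.015 ]
 [ 0.8085  0.2582  0.015 ]
 [ 0.6429 -0.2648  0.015 ]
 [ 0.3469 -0.271   0.015 ]] [ 0.55388929 -0.02290382  0.015     ] [np.float64(0.4623), np.float64(0.398), np.float64(0.5485), np.float64(0.2961)]
```

View pics/tz.png

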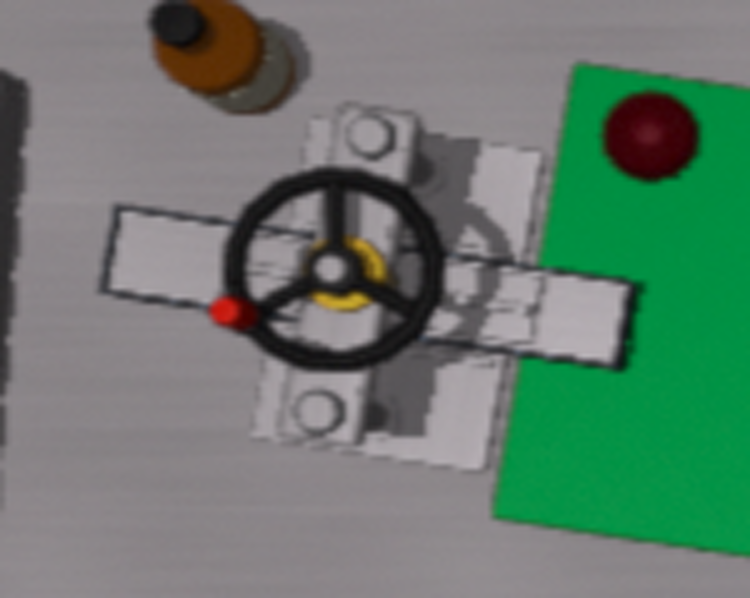

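View pics/sz.png

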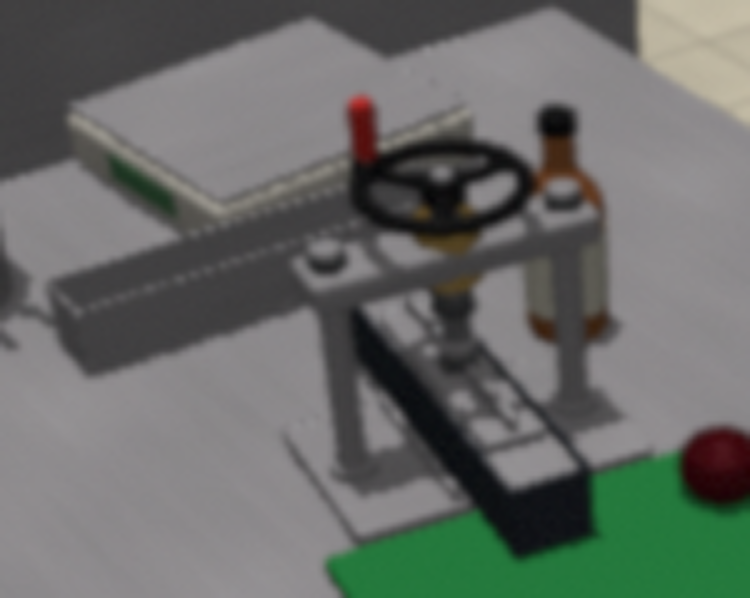

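```bash
python3 - <<'E'
from h import *
ct,cs=cam('top'),cam('side')
f=lambda X,Y,x0,y0:((X+.5)/5-.5+x0,(Y+.5)/4.6-.5+y0)
t=lambda X,Y:f(X,Y,120,140); s=lambda X,Y:f(X,Y,140,110)
print('handle top',tri([ct,cs],[t(233,312),s(361,103)]))
print('hub',tri([ct,cs],[t(333.5,269.5),s(444,187)]))
for z in(.222,.225,.228): print(z,'hub top',plane(ct,t(333.5,269.5),z),'side',plane(cs,s(444,187),z))
for z in(.276,.28): print(z,'handletop',plane(ct,t(233,312),z),plane(cs,s(361,103),z))
# mould rim corners z=.076
M=[plane(ct,t(*p),.076) for p in((117,204),(101,292),(640,283),(624,369))]
for m in M:print(m.round(4))
M=np.array(M);a=(M[2]+M[3])/2-(M[0]+M[1])/2;print('len',np.linalg.norm(a),'ang',a/np.linalg.norm(a),'c',M.mean(0))
print('side mould near end', [plane(cs,s(*p),.076).round(4) for p in((514,487),(592,460))])
# columns caps? base corners z=.016
for p in((545,150),(487,470),(250,437)): print('base',plane(ct,t(*p),.016).round(4))
for n,p in dict(beetA=(250,170)).items(): print(n,plane(ct,p,.024))
for p in((339,261),(358,187),(305,178)): print(plane(ct,p,.03))
E
```

```text
handle top (array([0.53335437, 0.29165138, 0.28452725]), [np.float64(0.0004871378380964142), np.float64(0.0004871378380962633)])
hub (array([0.56170096, 0.2519238 , 0.22860754]), [np.float64(0.0006063971588025656), np.float64(0.0006063971588025097)])
0.222 hub top [0.56166145 0.25341674 0.222     ] side [0.56752319 0.26106037 0.222     ]
0.225 hub top [0.56144219 0.25287889 0.225     ] side [0.56511148 0.25676277 0.225     ]
0.228 hub top [0.56122293 0.25234103 0.228     ] side [0.56269977 0.25246516 0.228     ]
0.276 handletop [0.53425142 0.29325078 0.276     ] [0.53998075 0.30547391 0.276     ]
0.28 handletop [0.53402893 0.2923862  0.28      ] [0.53668413 0.29912218 0.28      ]
[0.612  0.4043 0.076 ]
[0.5571 0.4122 0.076 ]
[0.5655 0.1044 0.076 ]
[0.5121 0.1128 0.076 ]
len 0.3031293779503468 ang [-0.15095823 -0.98854014  0.        ] c [0.56169296 0.25842606 0.076     ]
side mould near end [array([0.5182, 0.1211, 0.076 ]), array([0.5727, 0.1162, 0.076 ])]
base [0.6553 0.166  0.016 ]
base [0.4485 0.1972 0.016 ]
base [0.4684 0.3377 0.016 ]
beetA [0.66151235 0.10188387 0.024     ]
[ 0.39599078 -0.1617118   0.03      ]
[ 0.61333668 -0.21680747  0.03      ]
[ 0.63852114 -0.06077871  0.03      ]
```

The measured points fit the sizes given:

| Point | Position (m) |
|---|---|
| Press origin (wheel and base agree) | about (0.5615, 0.252) |
| Press +y axis | (0.151, 0.989) |
| Handle | about (0.533, 0.293), top z about 0.281 |

I'll move above the handle and refine with the wrist camera.

servo_tool:
  increments:
    - {"slide":[0,0,-0.05]}
    - {"slide":[0,0,-0.05]}
    - {"slide":[-0.045,-0.012,0]}
    - {"slide":[-0.045,-0.012,0]}
    - {"slide":[-0.045,-0.012,0]}
    - {"slide":[-0.045,-0.012,0]}
    - {"slide":[-0.045,-0.012,0]}
    - {"slide":[-0.045,-0.012,0]}
  hand: 1
  newtons: 20

```text
$.increments[0]: bad value
```

servo_tool:
  increments:
    - {"slide":[-0.04,-0.01,0]}
    - {"slide":[-0.02,-0.005,0]}
    - {"slide":[0,0,0]}
    - {"slide":[0,0,0]}

```text
$.increments[0]: bad value
```

```bash
python3 - <<'E'
from h import *
s=manip.get_state();im=eyes.get_image('wrist');cv2.imwrite('pics/w1.png',im)
cv2.imwrite('pics/s1.png',eyes.get_image('side'))
C=cam('wrist',s);print(s['clock'],s['position'],s['ee_rot'],s['qpos'],s['contact_force'])
for p in((.5333,.2930,.281),(.5615,.252,.227)):print(proj(C,p))
E
```

```text
0.15 [0.2209895  0.53042092 0.23063168] [-2.19911626e-04  1.96141482e-01  9.80575352e-01 -6.70422196e-04] [ 1.05496535e+00  2.76474560e-01  1.50582372e+00 -2.09058957e-06
  1.36070551e+00 -1.20987626e-01] [-0.76670104  0.1678178   0.01543592]
[140.41722885 802.41871224]
[141.54007428 697.70948264]
```

View pics/w1.png

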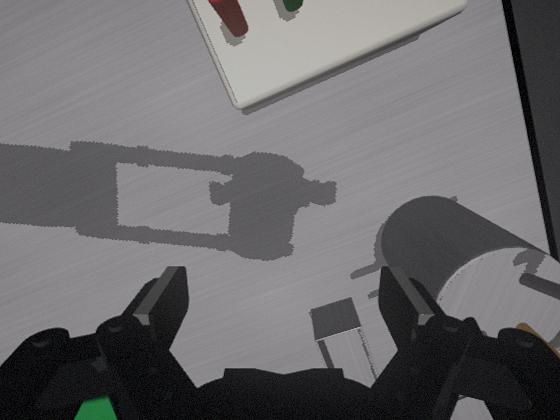

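The calls were refused and the arm hasn't moved. "spin" is probably required in every row.

servo_tool:
  increments:
    - {"slide":[0,0,-0.05],"spin":0}
    - {"slide":[0,0,-0.05],"spin":0}
    - {"slide":[-0.045,-0.012,0],"spin":0}
    - {"slide":[-0.045,-0.012,0],"spin":0}
    - {"slide":[-0.045,-0.012,0],"spin":0}
    - {"slide":[-0.045,-0.012,0],"spin":0}
    - {"slide":[-0.045,-0.012,0],"spin":0}
    - {"slide":[-0.045,-0.012,0],"spin":0}
  hand: 1
  newtons: 20

```text
clock: 1.05
position: [0.4439, 0.3591, 0.3313]
ee_rot: [0.0, 0.196, 0.981, 0.0]
contact_force: [0.8, 0.2, 0.1]
width: 0.0853
```

servo_tool:
  increments:
    - {"slide":[-0.04,-0.01,0],"spin":0}
    - {"slide":[-0.02,-0.005,0],"spin":0}
    - {"slide":[0,0,0],"spin":0}
    - {"slide":[0,0,0],"spin":0}

```text
clock: 1.45
position: [0.4921, 0.3235, 0.331]
ee_rot: [-0.001, 0.197, 0.98, 0.0]
contact_force: [-0.4, 0.8, -0.1]
width: 0.0856
```

```bash
python3 - <<'E'
from h import *
s=manip.get_state();im=eyes.get_image('wrist');cv2.imwrite('pics/w1.png',im)
cv2.imwrite('pics/s1.png',eyes.get_image('side'))
C=cam('wrist',s);print(s['clock'],s['position'],s['ee_rot'],s['qpos'],s['contact_force'])
for p in((.5333,.2930,.281),(.5615,.252,.227)):print(proj(C,p))
E
```

```text
1.45 [0.49214095 0.32346576 0.33096409] [-6.87942874e-04  1.96588229e-01  9.80485897e-01  3.79200459e-05] [ 4.62783863e-01  2.61277532e-01  1.28406908e+00  9.04496521e-04
  1.59728588e+00 -7.12234829e-01] [-0.38456638  0.76222995 -0.05401472]
[266.7830126  299.81416823]
[239.64537554 306.78489537]
```

View pics/w1.png

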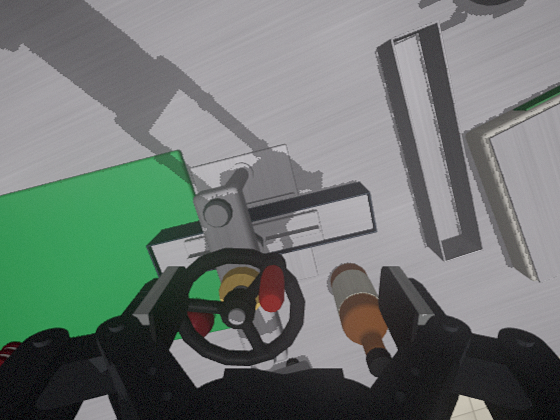

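The wheel centre shows at about (241,306) and the handle top at about (271,301). Both are within 4 px of the prediction, so I shift the handle estimate 2 mm along tool y. Next I'll move over it with the jaws half open, then look again.

servo_tool:
  increments:
    - {"slide":[-0.025,-0.005,0],"spin":0}
    - {"slide":[-0.024,-0.005,0],"spin":0}
    - {"slide":[0,0,0.015],"spin":0}
    - {"slide":[0,0,0.015],"spin":0}
    - {"slide":[0,0,0],"spin":0}
    - {"slide":[0,0,0],"spin":0}
  hand: 0.5

```text
clock: 2.15
position: [0.5329, 0.2964, 0.3017]
ee_rot: [-0.0, 0.195, 0.981, 0.0]
contact_force: [0.3, 0.2, -0.1]
width: 0.0427
```

```bash
python3 - <<'E'
from h import *
s=manip.get_state();im=eyes.get_image('wrist');cv2.imwrite('pics/w2.png',im)
cv2.imwrite('pics/s2.png',cv2.resize(eyes.get_image('side')[70:200,140:290],None,fx=5,fy=4.6,interpolation=2))
C=cam('wrist',s);print(s['clock'],s['position'],s['ee_rot'],s['qpos'],s['contact_force'])
for p in((.5335,.2955,.281),(.5617,.252,.227)):print(proj(C,p))
E
```

```text
2.15 [0.53288149 0.29637153 0.30167873] [-8.34689273e-05  1.95326456e-01  9.80738271e-01  1.09456582e-04] [ 3.93337148e-01  3.00722476e-01  1.29782695e+00  2.74886068e-04
  1.54306017e+00 -7.84286187e-01] [ 0.29789309  0.16668243 -0.10182   ]
[284.07436572 252.23751168]
[244.46359088 273.85583757]
```

View pics/w2.png

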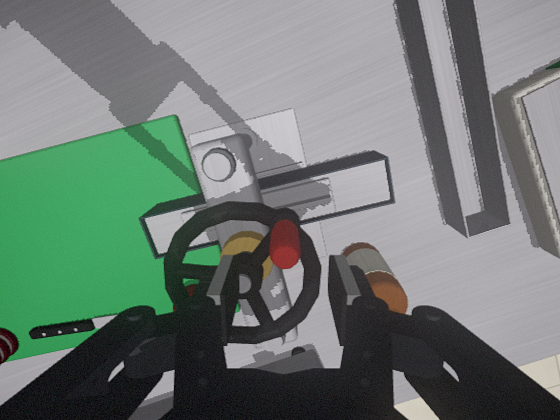

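View pics/s2.png

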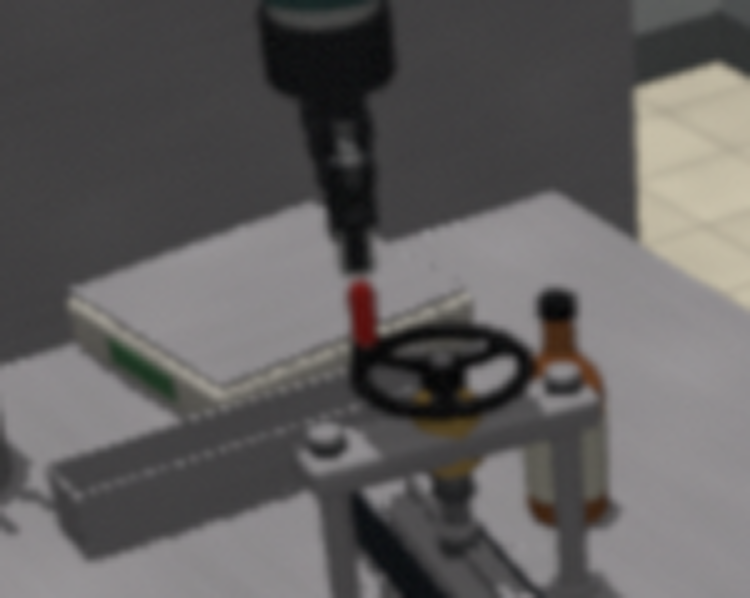

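The handle top is at (286,254) against a predicted (284,252), well inside the jaws. Descending to a TCP z of about 0.247, then closing.

servo_tool:
  increments:
    - {"slide":[0,0.001,0.018],"spin":0}
    - {"slide":[0,0,0.018],"spin":0}
    - {"slide":[0,0,0.018],"spin":0}
    - {"slide":[0,0,0],"spin":0}
    - {"slide":[0,0,0],"spin":0}

```text
clock: 2.75
position: [0.5343, 0.2968, 0.2482]
ee_rot: [0.0, 0.196, 0.981, 0.0]
contact_force: [-0.3, -0.1, 0.6]
width: 0.0425
```

servo_tool:
  increments:
    - {"slide":[0,0,0],"spin":0}
    - {"slide":[0,0,0],"spin":0}
    - {"slide":[0,0,0],"spin":0}
    - {"slide":[0,0,0],"spin":0}
    - {"slide":[0,0,0],"spin":0}
  hand: 0
  newtons: 20

```text
clock: 3.25
position: [0.5347, 0.2966, 0.2489]
ee_rot: [0.001, 0.196, 0.981, 0.001]
contact_force: [-0.7, 0.0, 6.4]
width: 0.0172
```

```bash
python3 - <<'E'
from h import *
s=manip.get_state();im=eyes.get_image('wrist');cv2.imwrite('pics/w3.png',im)
cv2.imwrite('pics/s3.png',cv2.resize(eyes.get_image('side')[70:200,140:290],None,fx=5,fy=4.6,interpolation=2))
print(s['clock'],s['position'],s['ee_rot'],s['contact_force'],s['moment'],s['width'])
C=cam('wrist',s)
for p in((.5335,.2955,.281),(.5617,.252,.227)):print(proj(C,p))
E
```

```text
3.25 [0.53468807 0.29658263 0.24885742] [1.14075136e-03 1.96150713e-01 9.80572794e-01 7.69309557e-04] [-0.72604569  0.04728035  6.41055133] [-0.07615236  0.09970369 -0.03850674] 0.017188133736184025
[282.30507865 305.79059769]
[232.82221447 315.17757509]
```

View pics/w3.png

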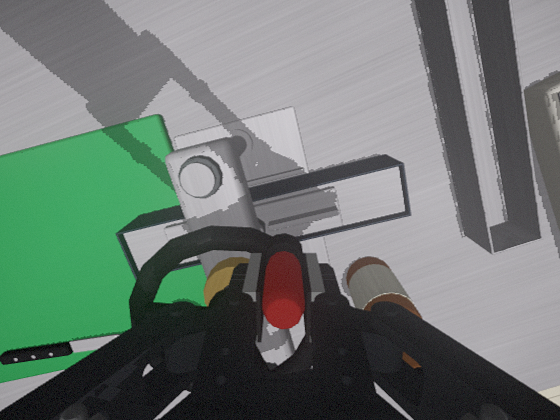

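View pics/s3.png

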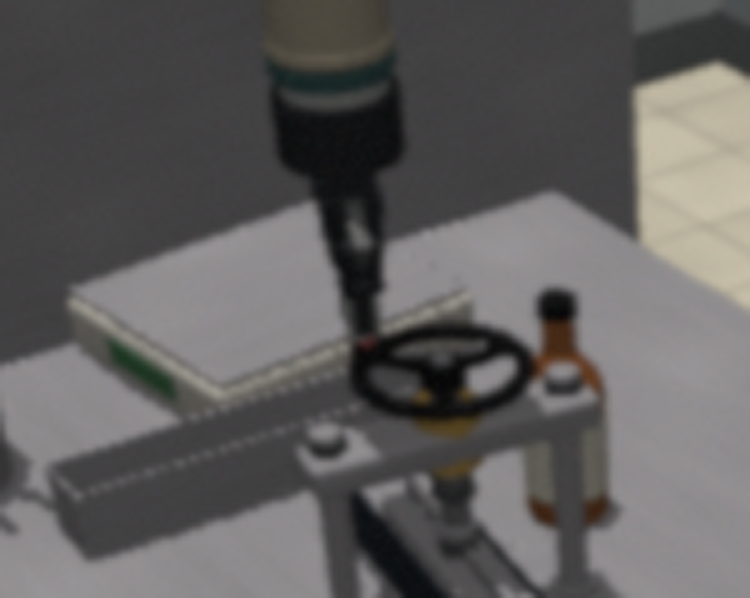

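The handle is between the pads (width 17.2 mm), with a mild downward push of 6 N. I'll start winding slowly and watch the forces.

```bash
cat > arc.py <<'E'
import sys,numpy as np
# arc.py theta0 dtheta n climb_mm_per_turn
def rows(t0,dt,n,c,r=.052):
    out=[]
    for i in range(n):
        a=np.radians(t0+i*dt);b=np.radians(t0+(i+1)*dt)
        d=r*np.array([np.cos(b)-np.cos(a),np.sin(b)-np.sin(a)])
        tx=np.array([-.9231,.3846]);ty=np.array([.3846,.9231])
        out.append('{"slide": [%.4f, %.4f, %.4f], "spin": 0}'%(d@tx,d@ty,-c*dt/360/1000))
    return out
if __name__=='__main__':
    t0,dt,n,c=map(float,sys.argv[1:5]);R=rows(t0,dt,int(n),c)
    for i in range(0,len(R),8):print('%.1f:'%(t0+i*dt),'['+', '.join(R[i:i+8])+']')
E
python3 arc.py 120 7.5 56 12.5
```

```text
120.0: [{"slide": [0.0038, -0.0057, -0.0003], "spin": 0}, {"slide": [0.0030, -0.0061, -0.0003], "spin": 0}, {"slide": [0.0022, -0.0064, -0.0003], "spin": 0}, {"slide": [0.0013, -0.0067, -0.0003], "spin": 0}, {"slide": [0.0004, -0.0068, -0.0003], "spin": 0}, {"slide": [-0.0005, -0.0068, -0.0003], "spin": 0}, {"slide": [-0.0013, -0.0067, -0.0003], "spin": 0}, {"slide": [-0.0022, -0.0064, -0.0003], "spin": 0}]
180.0: [{"slide": [-0.0030, -0.0061, -0.0003], "spin": 0}, {"slide": [-0.0038, -0.0056, -0.0003], "spin": 0}, {"slide": [-0.0045, -0.0051, -0.0003], "spin": 0}, {"slide": [-0.0051, -0.0045, -0.0003], "spin": 0}, {"slide": [-0.0057, -0.0038, -0.0003], "spin": 0}, {"slide": [-0.0061, -0.0030, -0.0003], "spin": 0}, {"slide": [-0.0064, -0.0022, -0.0003], "spin": 0}, {"slide": [-0.0067, -0.0013, -0.0003], "spin": 0}]
240.0: [{"slide": [-0.0068, -0.0004, -0.0003], "spin": 0}, {"slide": [-0.0068, 0.0005, -0.0003], "spin": 0}, {"slide": [-0.0067, 0.0013, -0.0003], "spin": 0}, {"slide": [-0.0064, 0.0022, -0.0003], "spin": 0}, {"slide": [-0.0061, 0.0030, -0.0003], "spin": 0}, {"slide": [-0.
[... 1058 characters left out ...]
[0.0067, -0.0013, -0.0003], "spin": 0}, {"slide": [0.0064, -0.0022, -0.0003], "spin": 0}, {"slide": [0.0061, -0.0030, -0.0003], "spin": 0}, {"slide": [0.0056, -0.0038, -0.0003], "spin": 0}, {"slide": [0.0051, -0.0045, -0.0003], "spin": 0}, {"slide": [0.0045, -0.0051, -0.0003], "spin": 0}]
480.0: [{"slide": [0.0038, -0.0057, -0.0003], "spin": 0}, {"slide": [0.0030, -0.0061, -0.0003], "spin": 0}, {"slide": [0.0022, -0.0064, -0.0003], "spin": 0}, {"slide": [0.0013, -0.0067, -0.0003], "spin": 0}, {"slide": [0.0004, -0.0068, -0.0003], "spin": 0}, {"slide": [-0.0005, -0.0068, -0.0003], "spin": 0}, {"slide": [-0.0013, -0.0067, -0.0003], "spin": 0}, {"slide": [-0.0022, -0.0064, -0.0003], "spin": 0}]
```

servo_tool:
  increments:
    - {"slide":[0.0019,-0.0028,-0.0003],"spin":0}
    - {"slide":[0.0019,-0.0029,-0.0003],"spin":0}
    - {"slide":[0.003,-0.0061,-0.0003],"spin":0}

```text
clock: 3.65
position: [0.5271, 0.291, 0.2493]
ee_rot: [0.004, 0.196, 0.981, 0.004]
contact_force: [5.2, 5.9, 1.1]
width: 0.0168
```

Tangential force is about 7.5 N, as expected, with soft compliance. Continuing.

servo_tool:
  increments:
    - {"slide":[0.0022,-0.0064,-0.0003],"spin":0}
    - {"slide":[0.0013,-0.0067,-0.0002],"spin":0}
    - {"slide":[0.0004,-0.0068,-0.0003],"spin":0}
    - {"slide":[-0.0005,-0.0068,-0.0002],"spin":0}
    - {"slide":[-0.0013,-0.0067,-0.0003],"spin":0}
    - {"slide":[-0.0022,-0.0064,-0.0002],"spin":0}

```text
clock: 4.25
position: [0.5095, 0.2555, 0.251]
ee_rot: [0.001, 0.196, 0.981, 0.005]
contact_force: [1.2, 8.9, 2.1]
width: 0.017
```

servo_tool:
  increments:
    - {"slide":[-0.003,-0.0061,-0.0003],"spin":0}
    - {"slide":[-0.0038,-0.0056,-0.0003],"spin":0}
    - {"slide":[-0.0045,-0.0051,-0.0003],"spin":0}
    - {"slide":[-0.0051,-0.0045,-0.0003],"spin":0}
    - {"slide":[-0.0057,-0.0038,-0.0003],"spin":0}
    - {"slide":[-0.0061,-0.003,-0.0003],"spin":0}
    - {"slide":[-0.0064,-0.0022,-0.0003],"spin":0}
    - {"slide":[-0.0067,-0.0013,-0.0003],"spin":0}

```text
clock: 5.05
position: [0.5314, 0.2094, 0.2532]
ee_rot: [-0.003, 0.196, 0.981, 0.003]
contact_force: [-6.6, 6.4, 7.4]
width: 0.0171
```

servo_tool:
  increments:
    - {"slide":[-0.0068,-0.0004,-0.0006],"spin":0}
    - {"slide":[-0.0068,0.0005,-0.0004],"spin":0}
    - {"slide":[-0.0067,0.0013,-0.0004],"spin":0}
    - {"slide":[-0.0064,0.0022,-0.0003],"spin":0}
    - {"slide":[-0.0061,0.003,-0.0003],"spin":0}
    - {"slide":[-0.0056,0.0038,-0.0003],"spin":0}
    - {"slide":[-0.0051,0.0045,-0.0003],"spin":0}
    - {"slide":[-0.0045,0.0051,-0.0003],"spin":0}

```text
clock: 5.85
position: [0.5823, 0.2044, 0.2556]
ee_rot: [-0.003, 0.196, 0.981, -0.003]
contact_force: [-9.0, -5.2, 7.7]
width: 0.0171
```

servo_tool:
  increments:
    - {"slide":[-0.0038,0.0057,-0.0006],"spin":0}
    - {"slide":[-0.003,0.0061,-0.0005],"spin":0}
    - {"slide":[-0.0022,0.0064,-0.0004],"spin":0}
    - {"slide":[-0.0013,0.0067,-0.0004],"spin":0}

```text
clock: 6.25
position: [0.6032, 0.2212, 0.2568]
ee_rot: [-0.002, 0.197, 0.98, -0.004]
contact_force: [-3.6, -8.3, 3.5]
width: 0.0174
```

```bash
python3 - <<'E'
from h import *
s=manip.get_state();im=eyes.get_image('wrist');cv2.imwrite('pics/w4.png',im)
cv2.imwrite('pics/s4.png',cv2.resize(eyes.get_image('side')[70:200,140:290],None,fx=5,fy=4.6,interpolation=2))
print(s['clock'],s['position'],s['contact_force'],s['moment'],s['width']);s=manip.get_state();print(s['contact_force'],s['position'])
E
```

```text
6.25 [0.60324993 0.22124894 0.25676409] [-3.6278091  -8.30659926  3.48379585] [-1.40349706  0.48294405  0.02691931] 0.01735029985752597
[-2.89546313 -6.40950924  2.66471971] [0.604136   0.2224067  0.25682598]
```

View pics/w4.png

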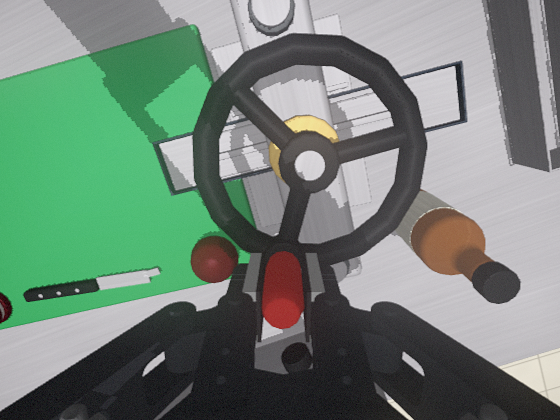

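View pics/s4.png

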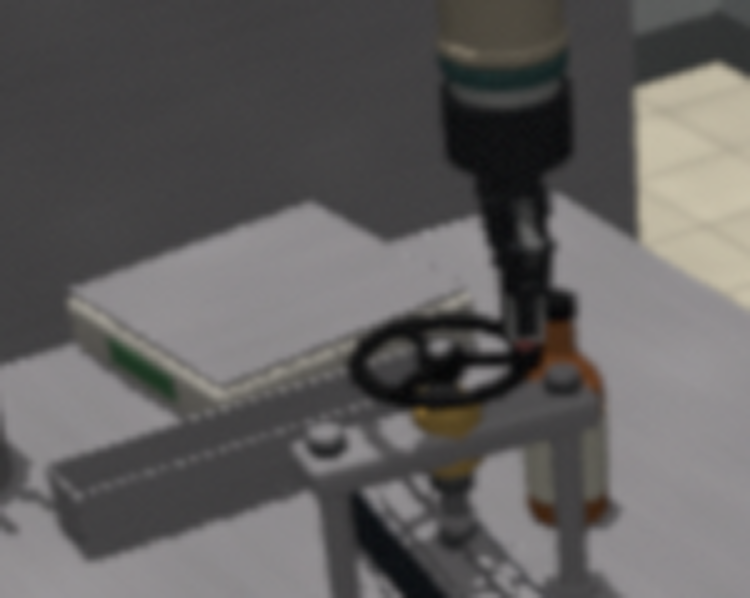

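The wheel has climbed about 8 mm, and the static tangential force is 7 N. Climb comes to about 14 mm per turn, so I expect the stop about 1.2 turns or more from the start. Continuing.

servo_tool:
  increments:
    - {"slide":[-0.0004,0.0068,-0.0004],"spin":0}
    - {"slide":[0.0005,0.0068,-0.0003],"spin":0}
    - {"slide":[0.0013,0.0067,-0.0003],"spin":0}
    - {"slide":[0.0022,0.0064,-0.0003],"spin":0}
    - {"slide":[0.003,0.0061,-0.0003],"spin":0}
    - {"slide":[0.0038,0.0056,-0.0003],"spin":0}
    - {"slide":[0.0045,0.0051,-0.0003],"spin":0}
    - {"slide":[0.0051,0.0045,-0.0003],"spin":0}

```text
clock: 7.15
position: [0.6086, 0.2737, 0.2592]
ee_rot: [0.004, 0.197, 0.98, -0.003]
contact_force: [7.3, -7.0, -1.3]
width: 0.017
```

servo_tool:
  increments:
    - {"slide":[0.0054,0.004,-0.0003],"spin":0}
    - {"slide":[0.006,0.0033,-0.0003],"spin":0}
    - {"slide":[0.0064,0.0024,-0.0003],"spin":0}
    - {"slide":[0.0067,0.0013,-0.0003],"spin":0}
    - {"slide":[0.0068,0.0004,-0.0003],"spin":0}
    - {"slide":[0.0068,-0.0005,-0.0002],"spin":0}

```text
clock: 7.75
position: [0.5786, 0.301, 0.261]
ee_rot: [0.005, 0.197, 0.98, 0.0]
contact_force: [8.6, -1.4, -2.8]
width: 0.0168
```

servo_tool:
  increments:
    - {"slide":[0.0067,-0.0013,-0.0002],"spin":0}
    - {"slide":[0.0064,-0.0022,-0.0002],"spin":0}
    - {"slide":[0.0061,-0.003,-0.0003],"spin":0}
    - {"slide":[0.0056,-0.0038,-0.0003],"spin":0}
    - {"slide":[0.0051,-0.0045,-0.0003],"spin":0}
    - {"slide":[0.0045,-0.0051,-0.0003],"spin":0}

```text
clock: 8.35
position: [0.5385, 0.2986, 0.2628]
ee_rot: [0.004, 0.196, 0.981, 0.003]
contact_force: [8.0, 3.9, -4.9]
width: 0.0175
```

```bash
python3 - <<'E'
from h import *
s=manip.get_state()
S=eyes.get_image('side');cv2.imwrite('pics/s5.png',cv2.resize(S[70:200,140:290],None,fx=5,fy=4.6,interpolation=2))
print(s['clock'],s['position'],s['contact_force']);s=manip.get_state();print(s['contact_force'],s['position'])
E
```

```text
8.35 [0.53849794 0.29864481 0.26278579] [ 8.04740302  3.86277405 -4.88864159]
[ 7.16844921  2.9309515  -2.03710951] [0.5371276  0.29793897 0.26282627]
```

View pics/s5.png

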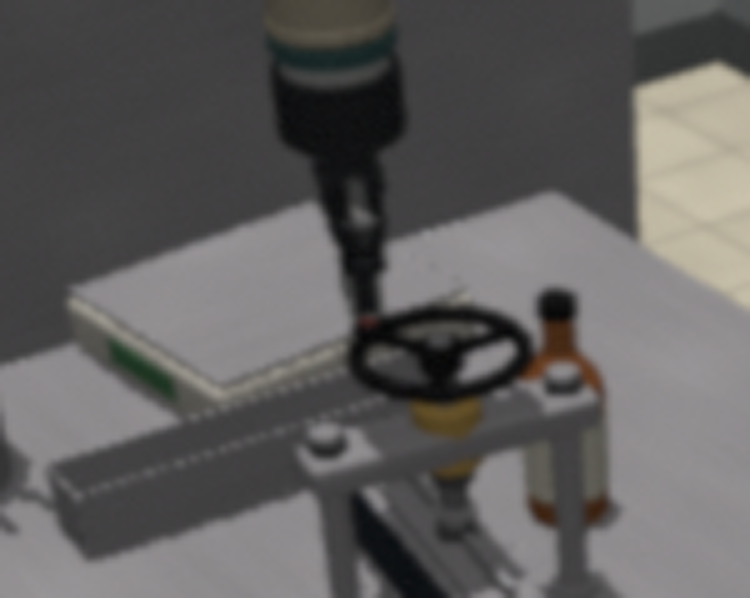

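servo_tool:
  increments:
    - {"slide":[0.0038,-0.0057,-0.0002],"spin":0}
    - {"slide":[0.003,-0.0061,-0.0002],"spin":0}
    - {"slide":[0.0022,-0.0064,-0.0002],"spin":0}
    - {"slide":[0.0013,-0.0067,-0.0003],"spin":0}
    - {"slide":[0,0,0],"spin":0}

```text
clock: 8.9
position: [0.5175, 0.2799, 0.264]
ee_rot: [0.002, 0.196, 0.981, 0.003]
contact_force: [4.1, 5.1, -1.4]
width: 0.017
```

```bash
sed -i 's/%.1f:/%.1f:/' arc.py; python3 arc.py 510 4 48 13.5
```

```text
510.0: [{"slide": [0.0003, -0.0036, -0.0001], "spin": 0}, {"slide": [0.0001, -0.0036, -0.0001], "spin": 0}, {"slide": [-0.0002, -0.0036, -0.0001], "spin": 0}, {"slide": [-0.0004, -0.0036, -0.0001], "spin": 0}, {"slide": [-0.0007, -0.0036, -0.0001], "spin": 0}, {"slide": [-0.0009, -0.0035, -0.0001], "spin": 0}, {"slide": [-0.0012, -0.0034, -0.0001], "spin": 0}, {"slide": [-0.0014, -0.0034, -0.0001], "spin": 0}]
542.0: [{"slide": [-0.0016, -0.0032, -0.0001], "spin": 0}, {"slide": [-0.0018, -0.0031, -0.0001], "spin": 0}, {"slide": [-0.0021, -0.0030, -0.0001], "spin": 0}, {"slide": [-0.0023, -0.0028, -0.0001], "spin": 0}, {"slide": [-0.0025, -0.0027, -0.0001], "spin": 0}, {"slide": [-0.0026, -0.0025, -0.0001], "spin": 0}, {"slide": [-0.0028, -0.0023, -0.0001], "spin": 0}, {"slide": [-0.0030, -0.0021, -0.0001], "spin": 0}]
574.0: [{"slide": [-0.0031, -0.0019, -0.0001], "spin": 0}, {"slide": [-0.0032, -0.0017, -0.0001], "spin": 0}, {"slide": [-0.0033, -0.0014, -0.0001], "spin": 0}, {"slide": [-0.0034, -0.0012, -0.0001], "spin": 0}, {"slide": [-0.0035, -0.0010, -0.0001], "spin": 0}, {"slide
[... 668 characters left out ...]
e": [-0.0028, 0.0024, -0.0001], "spin": 0}, {"slide": [-0.0026, 0.0025, -0.0001], "spin": 0}, {"slide": [-0.0024, 0.0027, -0.0001], "spin": 0}, {"slide": [-0.0022, 0.0029, -0.0001], "spin": 0}, {"slide": [-0.0020, 0.0030, -0.0001], "spin": 0}, {"slide": [-0.0018, 0.0032, -0.0001], "spin": 0}]
670.0: [{"slide": [-0.0016, 0.0033, -0.0001], "spin": 0}, {"slide": [-0.0013, 0.0034, -0.0001], "spin": 0}, {"slide": [-0.0011, 0.0035, -0.0001], "spin": 0}, {"slide": [-0.0008, 0.0035, -0.0001], "spin": 0}, {"slide": [-0.0006, 0.0036, -0.0001], "spin": 0}, {"slide": [-0.0003, 0.0036, -0.0001], "spin": 0}, {"slide": [-0.0001, 0.0036, -0.0001], "spin": 0}, {"slide": [0.0002, 0.0036, -0.0001], "spin": 0}]
```

The settled tangential force is 6.5 N. From here I'll go in fine steps toward the stop.

servo_tool:
  increments:
    - {"slide":[0.0003,-0.0036,-0.0002],"spin":0}
    - {"slide":[0.0001,-0.0036,-0.0001],"spin":0}
    - {"slide":[-0.0002,-0.0036,-0.0002],"spin":0}
    - {"slide":[-0.0004,-0.0036,-0.0001],"spin":0}

```text
clock: 9.3
position: [0.512, 0.2681, 0.2645]
ee_rot: [0.001, 0.196, 0.981, 0.004]
contact_force: [2.7, 7.7, -0.5]
width: 0.0171
```

servo_tool:
  increments:
    - {"slide":[-0.0007,-0.0036,-0.0002],"spin":0}
    - {"slide":[-0.0009,-0.0035,-0.0001],"spin":0}
    - {"slide":[-0.0012,-0.0034,-0.0002],"spin":0}

```text
clock: 9.6
position: [0.5097, 0.2576, 0.265]
ee_rot: [0.0, 0.196, 0.981, 0.004]
contact_force: [2.1, 8.8, -1.0]
width: 0.017
```

servo_tool:
  increments:
    - {"slide":[-0.0014,-0.0034,-0.0001],"spin":0}
    - {"slide":[-0.0016,-0.0032,-0.0002],"spin":0}

```text
clock: 9.8
position: [0.5094, 0.2504, 0.2653]
ee_rot: [-0.0, 0.196, 0.981, 0.004]
contact_force: [0.5, 7.8, 0.4]
width: 0.0171
```

servo_tool:
  increments:
    - {"slide":[-0.0018,-0.0031,-0.0001],"spin":0}
    - {"slide":[-0.0021,-0.003,-0.0002],"spin":0}

```text
clock: 10.0
position: [0.5101, 0.2433, 0.2656]
ee_rot: [-0.001, 0.196, 0.981, 0.004]
contact_force: [-2.1, 8.7, 0.6]
width: 0.0172
```

servo_tool:
  increments:
    - {"slide":[-0.0023,-0.0028,-0.0001],"spin":0}
    - {"slide":[-0.0025,-0.0027,-0.0002],"spin":0}

```text
clock: 10.2
position: [0.5118, 0.2364, 0.2659]
ee_rot: [-0.001, 0.196, 0.981, 0.004]
contact_force: [-1.8, 9.7, 1.1]
width: 0.0169
```

servo_tool:
  increments:
    - {"slide":[-0.0026,-0.0025,-0.0001],"spin":0}
    - {"slide":[-0.0028,-0.0023,-0.0002],"spin":0}

```text
clock: 10.4
position: [0.5121, 0.2359, 0.2659]
ee_rot: [-0.006, 0.195, 0.981, 0.01]
contact_force: [-7.9, 27.2, -0.1]
width: 0.0168
```

At θ≈558° the force jumped to 28 N with no more motion, so that is the stop. I'll relieve the push while holding there.

servo_tool:
  increments:
    - {"slide":[0.0028,0.0023,0.0001],"spin":0}
    - {"slide":[0.0026,0.0025,0],"spin":0}
    - {"slide":[0,0,0],"spin":0}

```text
clock: 10.7
position: [0.5121, 0.2363, 0.2659]
ee_rot: [-0.001, 0.195, 0.981, 0.004]
contact_force: [-1.5, 8.6, 0.8]
width: 0.017
```

```bash
python3 - <<'E'
from h import *
s=manip.get_state()
S=eyes.get_image('side');cv2.imwrite('pics/s6.png',cv2.resize(S[70:200,140:290],None,fx=5,fy=4.6,interpolation=2))
print(s['clock'],s['position'],s['contact_force'])
E
python3 arc.py 562 -6 16 13.5
```

```text
10.7 [0.51214364 0.23631269 0.26590244] [-1.53913698  8.61392576  0.77809717]
562.0: [{"slide": [0.0036, 0.0041, 0.0002], "spin": 0}, {"slide": [0.0032, 0.0044, 0.0002], "spin": 0}, {"slide": [0.0027, 0.0047, 0.0002], "spin": 0}, {"slide": [0.0022, 0.0050, 0.0002], "spin": 0}, {"slide": [0.0016, 0.0052, 0.0002], "spin": 0}, {"slide": [0.0011, 0.0053, 0.0002], "spin": 0}, {"slide": [0.0005, 0.0054, 0.0002], "spin": 0}, {"slide": [-0.0000, 0.0054, 0.0002], "spin": 0}]
514.0: [{"slide": [-0.0006, 0.0054, 0.0002], "spin": 0}, {"slide": [-0.0012, 0.0053, 0.0002], "spin": 0}, {"slide": [-0.0017, 0.0052, 0.0002], "spin": 0}, {"slide": [-0.0022, 0.0050, 0.0002], "spin": 0}, {"slide": [-0.0028, 0.0047, 0.0002], "spin": 0}, {"slide": [-0.0032, 0.0044, 0.0002], "spin": 0}, {"slide": [-0.0037, 0.0040, 0.0002], "spin": 0}, {"slide": [-0.0041, 0.0036, 0.0002], "spin": 0}]
```

View pics/s6.png

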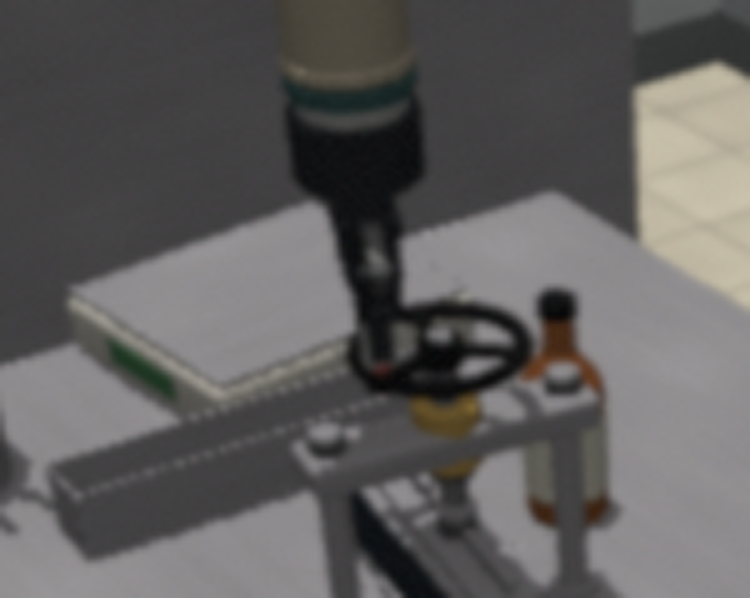

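The wheel is at the stop. Now easing back a quarter turn.

servo_tool:
  increments:
    - {"slide":[0.0036,0.0041,0.0001],"spin":0}
    - {"slide":[0.0032,0.0044,0.0002],"spin":0}
    - {"slide":[0.0027,0.0047,0.0002],"spin":0}
    - {"slide":[0.0022,0.005,0.0003],"spin":0}
    - {"slide":[0.0016,0.0052,0.0002],"spin":0}
    - {"slide":[0.0011,0.0053,0.0003],"spin":0}
    - {"slide":[0.0005,0.0054,0.0002],"spin":0}
    - {"slide":[0,0.0054,0.0003],"spin":0}

```text
clock: 11.55
position: [0.5135, 0.2711, 0.2643]
ee_rot: [0.0, 0.197, 0.98, -0.004]
contact_force: [-1.7, -8.4, 4.7]
width: 0.0173
```

servo_tool:
  increments:
    - {"slide":[-0.0006,0.0054,0.0002],"spin":0}
    - {"slide":[-0.0012,0.0053,0.0003],"spin":0}
    - {"slide":[-0.0017,0.0052,0.0002],"spin":0}
    - {"slide":[-0.0022,0.005,0.0003],"spin":0}
    - {"slide":[-0.0028,0.0047,0.0002],"spin":0}
    - {"slide":[-0.0032,0.0044,0.0003],"spin":0}
    - {"slide":[0,0,0],"spin":0}

```text
clock: 12.25
position: [0.5346, 0.2962, 0.2629]
ee_rot: [-0.002, 0.196, 0.981, -0.002]
contact_force: [-4.0, -3.7, 5.3]
width: 0.017
```

servo_tool:
  increments:
    - {"slide":[-0.0037,0.004,0],"spin":0}
    - {"slide":[-0.0041,0.0036,0],"spin":0}
    - {"slide":[0,0,0],"spin":0}
    - {"slide":[0,0,0],"spin":0}

```text
clock: 12.65
position: [0.544, 0.3006, 0.2625]
ee_rot: [-0.002, 0.196, 0.981, -0.002]
contact_force: [-3.9, -2.8, 3.2]
width: 0.0167
```

Eased back 89°, with z down 3.4 mm. I'll relieve the residual push, open, and go straight up.

servo_tool:
  increments:
    - {"slide":[0.001,-0.0012,-0.0002],"spin":0}
    - {"slide":[0,0,0],"spin":0}

```text
clock: 12.85
position: [0.544, 0.3006, 0.2625]
ee_rot: [-0.001, 0.196, 0.981, -0.001]
contact_force: [-3.4, -1.6, 1.5]
width: 0.017
```

servo_tool:
  increments:
    - {"slide":[0,0,0],"spin":0}
    - {"slide":[0,0,0],"spin":0}
    - {"slide":[0,0,0],"spin":0}
    - {"slide":[0,0,-0.02],"spin":0}
    - {"slide":[0,0,-0.03],"spin":0}
    - {"slide":[0,0,-0.04],"spin":0}
  hand: 0.5

```text
clock: 13.45
position: [0.5447, 0.3009, 0.3518]
ee_rot: [-0.002, 0.196, 0.981, -0.001]
contact_force: [1.6, -0.1, -0.2]
width: 0.0428
```

```bash
python3 - <<'E'
from h import *
s=manip.get_state()
S=eyes.get_image('side');T=eyes.get_image('top');cv2.imwrite('pics/s7.png',cv2.resize(S[110:240,140:290],None,fx=5,fy=4.6,interpolation=2))
cv2.imwrite('pics/t7.png',cv2.resize(T[140:270,120:270],None,fx=5,fy=4.6,interpolation=2))
print(s['clock'],s['position'],s['ee_rot'],s['contact_force'],s['qpos'])
E
```

```text
13.45 [0.54473191 0.30086695 0.35177171] [-0.00153544  0.19615903  0.98057036 -0.0010217 ] [ 1.59274278 -0.07782042 -0.17553282] [ 3.92861886e-01  3.14496066e-01  1.15932872e+00  1.17482227e-05
  1.67145645e+00 -7.83053986e-01]
```

View pics/s7.png

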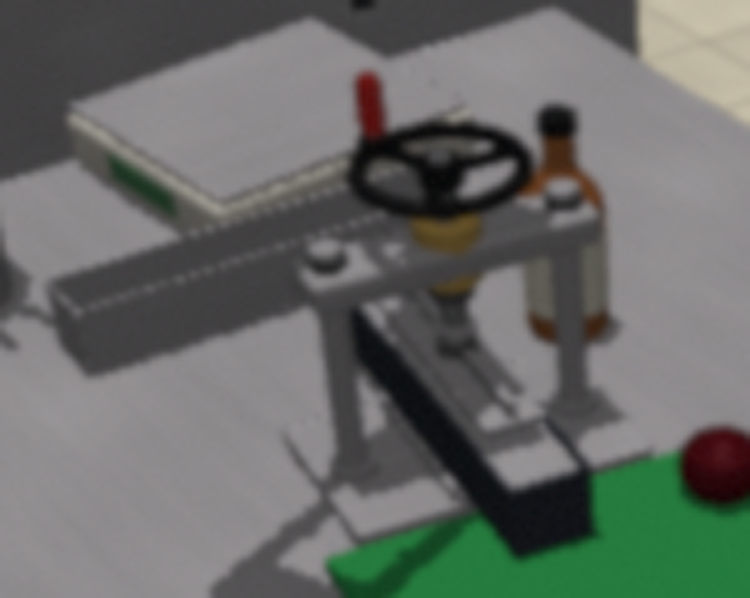

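View pics/t7.png

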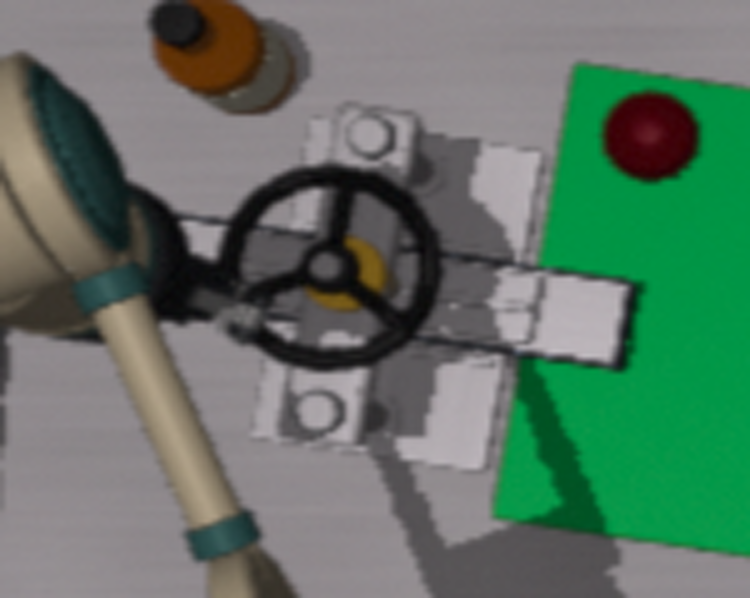

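The wheel stays eased back, with the handle top at zoom (370,80), and the mould hasn't moved. The mould end mid is at about (0.539,0.109). I'll move over the board, turn 76° so the jaws lie across the mould, and look with the wrist camera.

servo_tool:
  increments:
    - {"slide":[-0.0148,-0.0435,0],"spin":0}
    - {"slide":[-0.0148,-0.0435,0],"spin":0}
    - {"slide":[-0.0148,-0.0435,0],"spin":0}
    - {"slide":[-0.0148,-0.0435,0],"spin":0}
    - {"slide":[-0.0148,-0.0435,0],"spin":0}
    - {"slide":[-0.0148,-0.0435,0],"spin":0}
  hand: 1

```text
clock: 14.15
position: [0.5265, 0.0243, 0.3524]
ee_rot: [0.0, 0.196, 0.981, 0.0]
contact_force: [-0.1, 0.1, 0.2]
width: 0.0852
```

servo_tool:
  increments:
    - {"slide":[0,0,0.02],"spin":8.45}
    - {"slide":[0,0,0.02],"spin":8.45}
    - {"slide":[0,0,0.02],"spin":8.45}
    - {"slide":[0,0,0.02],"spin":8.45}
    - {"slide":[0,0,0.02],"spin":8.45}
    - {"slide":[0,0,0.02],"spin":8.45}
    - {"slide":[0,0,0.02],"spin":8.45}
    - {"slide":[0,0,0.02],"spin":8.45}

```text
clock: 14.95
position: [0.5268, 0.026, 0.1916]
ee_rot: [0.0, 0.711, 0.704, 0.0]
contact_force: [0.2, 0.9, 0.2]
width: 0.0856
```

servo_tool:
  increments:
    - {"slide":[0,0,0],"spin":8.45}
    - {"slide":[0,0,0],"spin":0}
    - {"slide":[0,0,0],"spin":0}

```text
clock: 15.25
position: [0.5271, 0.026, 0.1928]
ee_rot: [0.0, 0.758, 0.653, 0.0]
contact_force: [0.4, -0.7, 0.3]
width: 0.0855
```

```bash
python3 - <<'E'
from h import *
s=manip.get_state();im=eyes.get_image('wrist');cv2.imwrite('pics/w8.png',im)
C=cam('wrist',s);print(s['clock'],s['position'],s['ee_rot'],s['qpos'])
for p in((.5655,.1044,.076),(.5121,.1128,.076),(.5617,.2584,.076)):print(proj(C,p))
E
```

```text
15.25 [0.52712207 0.02598829 0.19276513] [2.45390696e-04 7.57556115e-01 6.52769937e-01 2.84736068e-04] [-8.26614126e-02  2.30086460e-01  1.66818990e+00  6.55092775e-05
  1.24256708e+00  6.56434683e-02]
[318.6274262   94.01828123]
[246.73690759  93.49601046]
[ 283.22533041 -167.20573339]
```

View pics/w8.png

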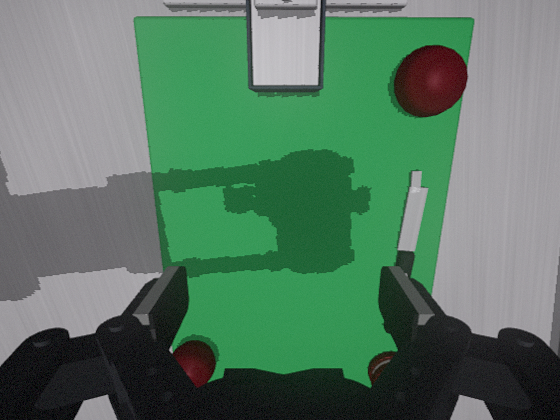

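The mould end's rim corners are at (250,91) and (323,91), square in the image. They're about 3 px right of the prediction, so I shift 2 mm along tool y. I'll descend beyond the mould's end and slide in low, so the camera stays under the wheel.

servo_tool:
  increments:
    - {"slide":[0,0.002,0.04],"spin":0}
    - {"slide":[0,0,0.04],"spin":0}
    - {"slide":[0,0,0.04],"spin":0}
    - {"slide":[0,0,0.03],"spin":0}
    - {"slide":[0,0,0.014],"spin":0}
    - {"slide":[0.02,0,0],"spin":0}
    - {"slide":[0.02,0,0],"spin":0}
    - {"slide":[0.015,0,0],"spin":0}

```text
clock: 16.1
position: [0.5379, 0.081, 0.029]
ee_rot: [0.0, 0.758, 0.652, 0.001]
contact_force: [-0.5, -0.2, 0.8]
width: 0.0852
```

```bash
python3 - <<'E'
from h import *
s=manip.get_state();im=eyes.get_image('wrist');cv2.imwrite('pics/w9.png',im)
print(s['clock'],s['position'],s['contact_force'])
E
```

```text
16.1 [0.53787477 0.08100384 0.02898999] [-0.45287445 -0.18655401  0.81877175]
```

View pics/w9.png

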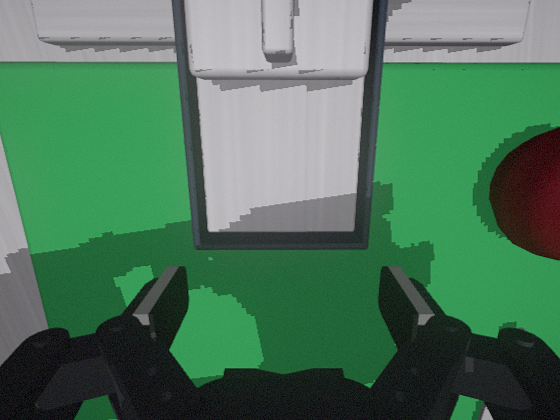

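The mould end corners are at (197,248) and (369,248), centred between the jaws at 283. Sliding in 42 mm, then closing.

servo_tool:
  increments:
    - {"slide":[0.015,0,0],"spin":0}
    - {"slide":[0.015,0,0],"spin":0}
    - {"slide":[0.012,0,0],"spin":0}
    - {"slide":[0,0,0],"spin":0}

```text
clock: 16.55
position: [0.5438, 0.1232, 0.0289]
ee_rot: [0.0, 0.758, 0.652, 0.0]
contact_force: [-0.0, -0.6, 0.3]
width: 0.0856
```

servo_tool:
  increments:
    - {"slide":[0,0,0],"spin":0}
    - {"slide":[0,0,0],"spin":0}
    - {"slide":[0,0,0],"spin":0}
    - {"slide":[0,0,0],"spin":0}
  hand: 0
  newtons: 40

```text
clock: 16.95
position: [0.5432, 0.1212, 0.0288]
ee_rot: [-0.0, 0.759, 0.652, -0.0]
contact_force: [-1.5, 0.8, 0.7]
width: 0.0555
```

```bash
python3 - <<'E'
from h import *
s=manip.get_state();im=eyes.get_image('wrist');cv2.imwrite('pics/w10.png',im)
print(s['clock'],s['position'],s['contact_force'],s['width'])
S=eyes.get_image('side');cv2.imwrite('pics/s10.png',cv2.resize(S[110:240,140:290],None,fx=5,fy=4.6,interpolation=2))
E
```

```text
16.95 [0.54318597 0.12121204 0.02881305] [-1.46354536  0.78237441  0.71841477] 0.055505097460060646
```

View pics/w10.png

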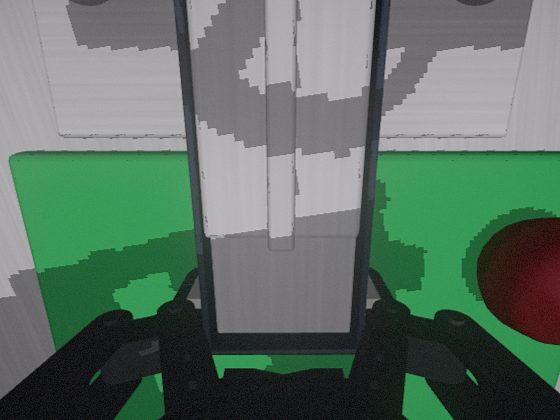

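View pics/s10.png

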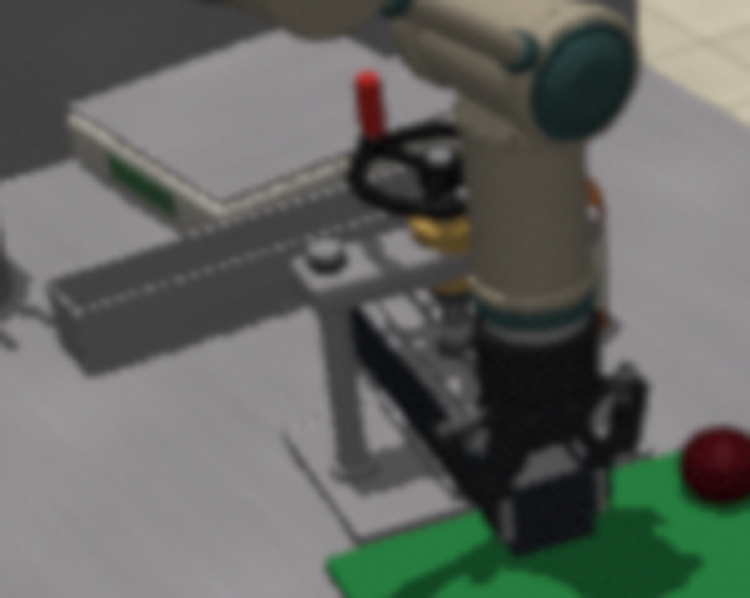

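Gripped at 55.5 mm with low forces. Drawing out along tool −x, slowly first.

servo_tool:
  increments:
    - {"slide":[-0.002,0,0],"spin":0}
    - {"slide":[-0.004,0,0],"spin":0}
    - {"slide":[-0.006,0,0],"spin":0}
    - {"slide":[-0.008,0,0],"spin":0}

```text
clock: 17.45
position: [0.5408, 0.1029, 0.0287]
ee_rot: [-0.0, 0.759, 0.651, 0.001]
contact_force: [-0.4, 4.5, 0.4]
width: 0.0556
```

servo_tool:
  increments:
    - {"slide":[-0.01,0,0],"spin":0}
    - {"slide":[-0.01,0,0],"spin":0}
    - {"slide":[-0.01,0,0],"spin":0}
    - {"slide":[-0.01,0,0],"spin":0}
    - {"slide":[-0.01,0,0],"spin":0}
    - {"slide":[-0.01,0,0],"spin":0}
    - {"slide":[-0.01,0,0],"spin":0}
    - {"slide":[-0.01,0,0],"spin":0}

```text
clock: 18.25
position: [0.5279, 0.0218, 0.0286]
ee_rot: [-0.0, 0.759, 0.652, -0.0]
contact_force: [1.2, 3.7, -1.2]
width: 0.0557
```

servo_tool:
  increments:
    - {"slide":[-0.01,0,0],"spin":0}
    - {"slide":[-0.01,0,0],"spin":0}
    - {"slide":[-0.01,0,0],"spin":0}
    - {"slide":[-0.01,0,0],"spin":0}
    - {"slide":[-0.01,0,0],"spin":0}
    - {"slide":[-0.01,0,0],"spin":0}
    - {"slide":[-0.01,0,0],"spin":0}
    - {"slide":[-0.01,0,0],"spin":0}

```text
clock: 19.05
position: [0.5158, -0.0572, 0.0285]
ee_rot: [-0.0, 0.758, 0.652, -0.0]
contact_force: [0.6, 2.2, -4.1]
width: 0.0553
```

```bash
python3 - <<'E'
from h import *
s=manip.get_state()
print(s['clock'],s['position'],s['contact_force'],s['moment'],s['width'],s['ee_rot'])
S=eyes.get_image('side');cv2.imwrite('pics/s11.png',S[80:380,100:460])
cv2.imwrite('pics/w11.png',eyes.get_image('wrist'))
E
```

```text
19.05 [ 0.51581493 -0.05718026  0.02854936] [ 0.56997224  2.18829908 -4.13927555] [ 0.44882446 -0.05777008  0.10401872] 0.05525077311681578 [-1.69469612e-04  7.58491731e-01  6.51682612e-01 -1.93859075e-04]
```

View pics/s11.png

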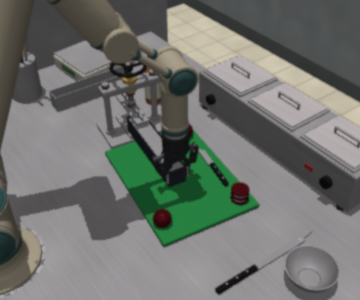

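View pics/w11.png

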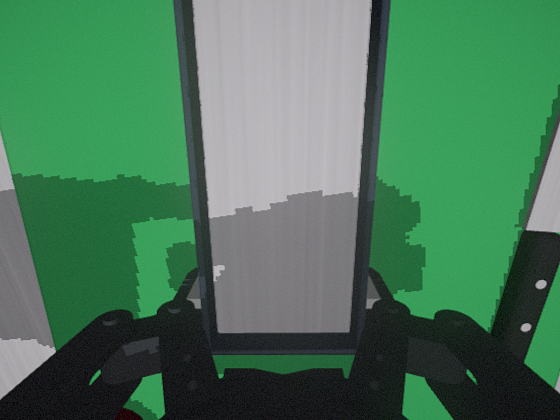

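Drawn 180 mm; the mould is straight in the jaws and the right-hand objects are clear. The Fz of −4 N means I'm carrying its front end, so I'll lower 1 mm as I draw the remaining 110 mm.

servo_tool:
  increments:
    - {"slide":[-0.01,0,0.0002],"spin":0}
    - {"slide":[-0.01,0,0.0002],"spin":0}
    - {"slide":[-0.01,0,0.0002],"spin":0}
    - {"slide":[-0.01,0,0.0002],"spin":0}
    - {"slide":[-0.01,0,0.0002],"spin":0}
    - {"slide":[-0.01,0,0],"spin":0}

```text
clock: 19.75
position: [0.5071, -0.1164, 0.0278]
ee_rot: [-0.0, 0.759, 0.652, 0.0]
contact_force: [0.6, 3.6, -2.7]
width: 0.0556
```

servo_tool:
  increments:
    - {"slide":[-0.01,0,0],"spin":0}
    - {"slide":[-0.01,0,0],"spin":0}
    - {"slide":[-0.01,0,0],"spin":0}
    - {"slide":[-0.01,0,0],"spin":0}
    - {"slide":[-0.006,0,0],"spin":0}
    - {"slide":[0,0,0],"spin":0}
    - {"slide":[0,0,0],"spin":0}

```text
clock: 20.45
position: [0.5003, -0.1627, 0.0278]
ee_rot: [0.001, 0.758, 0.652, -0.001]
contact_force: [-0.8, -3.2, -0.6]
width: 0.0554
```

```bash
python3 - <<'E'
from h import *
s=manip.get_state()
print(s['clock'],s['position'],s['contact_force'],s['moment'],s['width'],s['ee_rot'])
S=eyes.get_image('side');cv2.imwrite('pics/s12.png',cv2.resize(S[80:380,100:460],None,fx=2,fy=2))
cv2.imwrite('pics/w12.png',eyes.get_image('wrist'))
E
```

```text
20.45 [ 0.50032033 -0.16273517  0.02783086] [-0.82330076 -3.23729058 -0.63777698] [-0.3336902   0.27078355 -0.02475141] 0.055357292885949906 [ 1.06784831e-03  7.58279582e-01  6.51928234e-01 -7.15695858e-04]
```

View pics/s12.png

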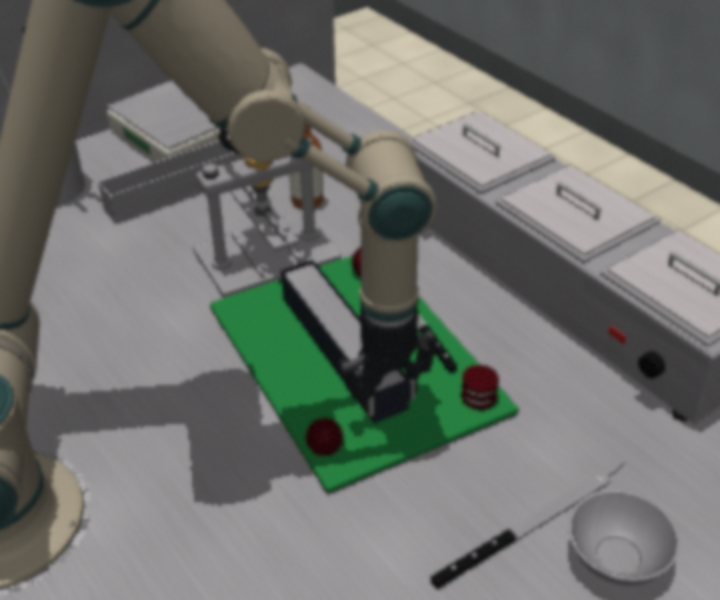

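View pics/w12.png

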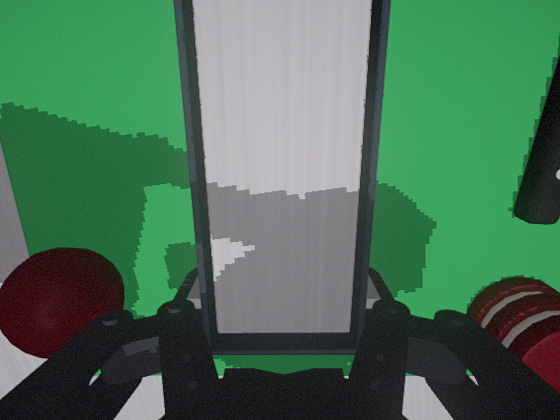

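The whole mould is on the board with clear green behind it and on both sides. Opening a little to stay clear of beet_b, then rising.

servo_tool:
  increments:
    - {"slide":[0,0,0],"spin":0}
    - {"slide":[0,0,0],"spin":0}
    - {"slide":[0,0,0],"spin":0}
    - {"slide":[0,0,-0.02],"spin":0}
    - {"slide":[0,0,-0.04],"spin":0}
    - {"slide":[0,0,-0.05],"spin":0}
    - {"slide":[0,0,-0.05],"spin":0}
    - {"slide":[0,0,-0.05],"spin":0}
  hand: 0.82

```text
clock: 21.35
position: [0.4999, -0.1605, 0.2398]
ee_rot: [0.0, 0.758, 0.652, 0.0]
contact_force: [1.7, -0.7, -0.0]
width: 0.0699
```

servo_tool:
  increments:
    - {"slide":[-0.05,0,-0.02],"spin":0}
    - {"slide":[-0.05,0,-0.02],"spin":0}
    - {"slide":[-0.04,0,0],"spin":0}
    - {"slide":[0,0,0],"spin":0}
    - {"slide":[0,0,0],"spin":0}

```text
clock: 21.85
position: [0.4799, -0.2926, 0.2744]
ee_rot: [-0.001, 0.759, 0.651, 0.0]
contact_force: [0.1, -0.4, -0.1]
width: 0.0697
```

```bash
python3 - <<'E'
from h import *
s=manip.get_state()
print(s['clock'],s['position'],s['contact_force'],s['qd'].round(3))
S=eyes.get_image('side');T=eyes.get_image('top');cv2.imwrite('pics/s13.png',cv2.resize(S[80:380,100:460],None,fx=2,fy=2))
cv2.imwrite('pics/t13.png',T);cv2.imwrite('pics/t13z.png',cv2.resize(T[130:290,140:390],None,fx=3,fy=3,interpolation=2))
E
```

```text
21.85 [ 0.47991097 -0.29257668  0.27439767] [ 0.10209827 -0.35854321 -0.06529394] [ 0.031 -0.009  0.02   0.006  0.005 -0.   ]
```

View pics/s13.png

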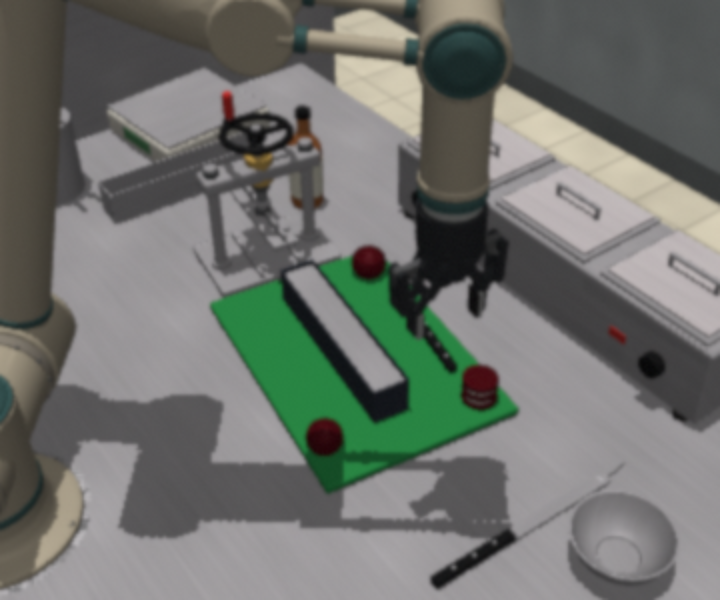

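View pics/t13z.png

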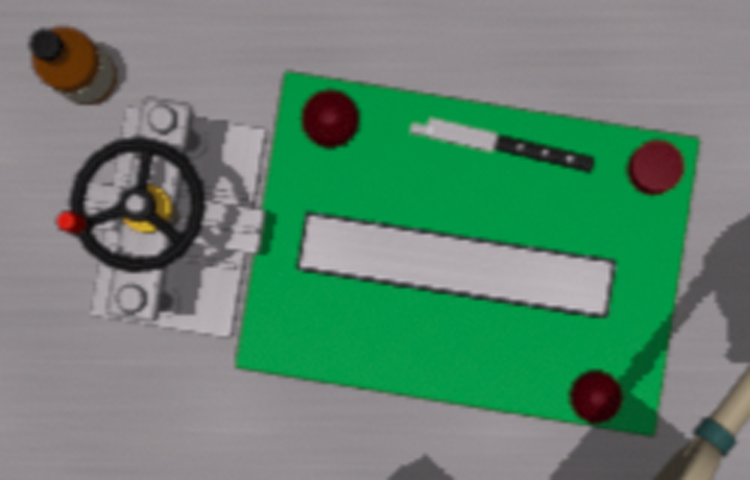

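The mould lies on the board in its middle. One numeric check before handing in.

```bash
python3 - <<'E'
from h import *
ct,cs=cam('top'),cam('side')
T=cv2.imread('pics/t13.png');T0=cv2.imread('pics/top0.png')
f=lambda X,Y:((X+.5)/3-.5+140,(Y+.5)/3-.5+130)
M=np.array([plane(ct,f(*p),.075) for p in((305,212),(298,269),(614,260),(607,317))]);c=M.mean(0)
B=np.array([.5334,-.0346]);y=np.array([.151,.9885]);x=np.array([.9885,-.151]);d=c[:2]-B
print('mould c',c,'board frame',d@x,d@y)
a=(M[0]+M[1]-M[2]-M[3])[:2];print('angle deg',np.degrees(np.arctan2(a@x,a@y)))
print('handle top expected px',proj(ct,(.5607+.052*np.cos(np.radians(109)),.252+.052*np.sin(np.radians(109)),.2955)),'seen',f(69,222))
print('hub expected px for z=.2415',proj(ct,(.5607,.252,.2415)),'seen',f(137,204))
for n in('top','side'):
    A=cv2.imread('pics/t13.png') if n=='top' else None
d=cv2.absdiff(T,T0).max(2)
for n,(u,v) in dict(beetA=(250,170),knife=(305,178),stack=(358,187),beetB=(339,261),chef=(422,215),bowl=(458,198),bottle=(163,150),spare=(110,205)).items():
    print(n,(d[v-12:v+13,u-12:u+13]>60).sum())
E
```

```text
mould c [ 0.51910637 -0.02161079  0.075     ] board frame -0.016090620907560076 0.010681497719703625
angle deg -0.3814988727501854
handle top expected px [161.34265028 203.06658391] seen (162.66666666666666, 203.66666666666669)
hub expected px for z=.2415 [185.48861093 198.00679074] seen (185.33333333333334, 197.66666666666669)
beetA 0
knife 0
stack 0
beetB 5
chef 354
bowl 1
bottle 0
spare 0
```

```bash
python3 -c "
from rig import manip
print(manip.get_state()['contact_force']);print(manip.sign_off())"
```

```text
[-0.27285295 -0.0537879  -0.23966246]
the job is handed in; nothing more can be done
None
```

The press is unscrewed and eased back, the mould lies whole on the green board, and the job is handed in. It took about 22 s of the 72 s allowed; the sign-off gives no verdict.

- **Winding up:** I held the handle at 20 N and wound the wheel about 438° anticlockwise, a climb of about 17 mm. Just short of the stop the force was 9–10 N while moving. At the stop the wrist force rose to about 28 N in one step before I relieved it, more than the small rise I was aiming for. I could only see the wrist force, so the finger-force total under 50 N is my estimate.
- **Easing back:** I turned the wheel back 89°, measured from the hand's position, which dropped it 3.4 mm. Its position in the top picture afterwards fits that, within about 1.5 pixels.
- **Mould:** I drew it 287 mm in line with the press, with forces up to about 5 N, then let go. It lies 16 mm off the board's middle line, 11 mm along from its middle, and turned 0.4°. I judged it level from the pictures only.
- **Other things:** In the before-and-after top pictures, nothing changed at seven of the eight bystanders. The chef's knife spot did change, probably from the arm and its shadow lying over it. In the side view the knife looks to be in its old place, but I did not measure it separately.
- **Robot:** At the end it was clear of everything, and the wrist force read near zero.

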